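Lock the shim tray and present a shim over the chute

TASK

First swing the red keeper bar of the shim tray fully shut, so that it clicks into its detent over the two stored shims, and let go of it. Then pick up the loose blued shim square, carry it clear of the yellow guard, and hold it level just above the funnel of the chute, centred on its square mouth with its sides parallel to the mouth's sides and about a centimetre of air between the shim and the rim. Finish while still holding it there, without ever touching the guard or the funnel, and leave the stored shims, the brass pin, the white collar and the black probe housing where they are.

Things in the scene. Friction and masses are not known exactly. Their poses are not given: they have to be found in the camera images.
- shim_center (a point): Centre of the loose dark blue steel shim square, 48 x 48 mm and 10 mm thick, 0.13 to 0.23 kg, lying flat on the cart top (centre 5 mm up); x and y axes parallel to its sides, z is its thickness
- chute_mouth (a point): Centre of the square funnel mouth of the grey-green cast funnel on the square chute, at the height of the top face of its rim, 110 mm above the cart top. x and y axes parallel to the sides of the mouth, z up. Mouth 80 x 80 mm inside, rim 96 x 96 mm outside; foot flange 120 x 120 mm. The chute is fixed
- keeper (a joint): Angle of the red keeper bar about its upright hinge, rad: 0 is fully shut against its stop, positive is open, up to 1.2. Seen from above it shuts counter-clockwise. The hinge has slight friction and stays where it is left. In the last 0.07 rad a sprung ball resists with about 4 N at the knob, then from about 0.03 rad snaps the bar on to its stop and holds it there
- keeper_knob (a point): Middle of the black upright round knob near the free end of the keeper bar: 14 mm diameter, 46 mm tall, from 32 to 78 mm above the cart top (this point 55 mm up); 180 mm from the hinge axis. The bar under it is 16 mm wide, its top 32 mm up
- keeper_hinge (a point): Point on the keeper's upright hinge axis, 32 mm above the cart top
- tray: Aluminium shim tray fixed to the cart top, 64 mm (x) by 130 mm (y), walls 16 mm high, two pockets; origin at the centre of its underside. The hinge lug is at its +y end (hinge axis at y = 85 mm), the detent block at its -y end (to y = -98 mm); shut, the bar lies along its y axis, and it opens to the tray's -x side
- stored_a_center (a point): Centre of a stored shim square (48 x 48 x 10 mm, same dark blue) in the tray pocket nearer the hinge
- stored_b_center (a point): Centre of a stored shim square (48 x 48 x 10 mm) in the tray pocket nearer the detent
- guard_top (a point): Middle of the top edge of the fixed yellow sheet guard, 90 mm above the cart top. The sheet is 200 mm long along this point's x axis, 4 mm thick along y; a flat foot 3 mm high reaches 28 mm to +y
- pin_center (a point): Middle of the brass locating pin, standing, 46 mm tall, 12 mm diameter on a 22 mm foot
- collar_mid (a point): Centre of the white PTFE collar, 40 mm outside, 22 mm bore, 16 mm high, lying flat
- probe_center (a point): Centre of the matte black hall probe housing, 34 x 46 mm and 26 mm high, with a 26 mm nose on its +y side
There are look-alikes about, which are no part of the job. Leave any brown or pink look-alike of the part that bears shim_center alone. What is shaped like the tray but blue or purple is not meant.

How it is judged:
On the way, in this order (a step that is already met when the one before it is completed fails the run):
1. the keeper bar is fully shut in its detent and let go of (value of joint keeper below 0.02 rad and contact force between keeper and the arm below 0.1 N and contact force between keeper and the fingers below 0.1 N), for 0.2 s.
2. the loose shim is lifted in the gripper (height (world z) of shim_center above 0.04 m and contact force between shim and the fingers above 1 N), for 0.1 s.
At the end, for the whole second after the job is handed in: Shim held still in the fingers: within 10 mm of the mouth's centre, sides within 8 degrees of parallel, level within 7 degrees, underside 2 to 25 mm above the rim, nothing touching the chute; keeper within 0.02 rad of shut; stored shims, pin, collar, probe within 15 mm of their starts (contact force between shim and the fingers above 1 N and horizontal distance between shim_center and chute_mouth below 0.01 m and z of shim_center in the frame of chute_mouth between 0.007 and 0.03 m and (angle between the x axis of shim_center and the x axis of chute_mouth, either way round below 0.14 rad or angle between the x axis of shim_center and the y axis of chute_mouth, either way round below 0.14 rad) and (angle between shim_center's own z axis and vertical below 0.12 rad or angle between shim_center's own z axis and vertical above 3.02 rad) and contact force between each of shim, the arm, the fingers and chute below 0.05 N and linear speed of shim below 0.02 m/s and value of joint keeper below 0.02 rad and distance of each of stored_a_center, stored_b_center, pin_center, collar_mid, probe_center from where it was at the start of the episode below 0.015 m); the arm keeps its last pose, push and grip.
It fails at once if the guard is touched (over 2 N) (contact force between guard and anything else above 2 N).
It fails at once if the chute or its funnel is touched (over 2 N) (contact force between chute and anything else above 2 N).
It fails at once if a stored shim is moved more than 15 mm (distance of any of stored_a_center, stored_b_center from where it was at the start of the episode above 0.015 m).
It fails at once if the pin, the collar or the probe housing is moved more than 15 mm (distance of any of pin_center, collar_mid, probe_center from where it was at the start of the episode above 0.015 m).
It also fails if it takes over 51 s, if anything falls off the work surface, if the arm or the gripper's body presses on something with over 40 N, if the wrist force passes 120 N, or if a joint passes its speed limit or range.

ROBOT

A 6-joint arm with a two-finger parallel gripper is mounted at the origin on the work surface. World frame = base frame: x ahead of the robot, y to its left, z up, the work surface at z = 0. Lengths are in m, angles in rad, forces in N, time in s.
With the tool pointing down it reaches from about 0.4 to 0.825 m from the base axis. Payload 7 kg.
Tool frame: the origin (TCP) lies midway between the tips of the shut fingers; the grasp point (between the pads) lies 19 mm behind it; z points along the fingers, y is the line along which they close (so a half turn about z gives the same grasp; the last joint's range is limited). The gripper opens to 85 mm and grips with 20 to 120 N. Pads are 22 mm wide; open, the fingers measure 114 mm over their backs; the gripper's body (76 mm by 85 mm) begins 54 mm behind the grasp point. The pads swing forward as they close: fully open they stand 13 mm farther back than shut.
Start: joints at [1.588, 0.359, 0.012, 0, -1.224, -0.288], TCP at [0.181, 0.65, 0.231] pointing down, gripper open.
Joint ranges: [-3.07, 3.07], [-1.43, 2.12], [-1.02, 1.25], [-3.03, 1.67], [-3.05, -0], [-3.03, 3.03]. Speed limits (rad/s): [2.39, 2.39, 3.01, 3.14, 3.14, 3.14].

INTERFACE

Orientations are given as a unit quaternion [x, y, z, w].
In Python, from workcell import status, viewer, env gives the robot as it stands. The module is installed in compiled form; this text tells all that it offers.
- The arm moves only by the tool servo_tool, never from a script. Its argument "commands" is text: rows parted by semicolons, each of 6 numbers parted by spaces: the shift along the tool's x, y, z scaled (see below), then the turn, a rotation vector about the tool's x, y, z scaled (see below). In form: dx dy dz rx ry rz; .... A call has 1 to 5 rows; each row is the pose to reach, as a shift and turn from the pose commanded when the call began, along the tool's axes at that moment; what a row does not reach only later rows make up. The controller multiplies each number of a shift by 100 cm and each number of a turn by pi/2 rad. A row lasts 1/10 s, in which the tool goes at most 50 mm and 8.59 degrees, less where a joint would pass 70% of its speed; a pose out of reach is approached as far as the arm can. A call with a number of a shift or a turn outside -1 to 1 is refused whole. A call with a gripper value outside its range is refused whole. "gripper" is the opening, from 0 (shut) to 1 (fully open), set as the call begins (left out, the last holds). The fingers move at their own pace and stop on an object; the grip force is fixed at half the most. Time passes only in rows, so rows that repeat a pose let the fingers close. It gives the time, the measured TCP pose, the force, the opening and the grip force at its end, in the units of the state.
- status.observe(): the state, without advancing time (a new reading comes with each control period).
- viewer.camera(name): name is "side" or "top" or "wrist"; returns a dict with "pixels" (480x640x3 uint8, blue, green, red), "K" (3x3 intrinsics, pixels), "k1" (the pictures are not rectified: a ray, as slopes to the right and down, at radius r is drawn at 1 + k1 r^2 times it, then the intrinsics apply), "rvec" (rotation vector, rad) and "tvec" (3), from world to camera coordinates, as OpenCV has them; the wrist camera has in their place "hand_eye" (4x4, takes a point from camera to tool coordinates, whose origin is the TCP and whose axes are the flange's). Camera axes: x right, y down, z forward; pixel columns grow to the right and rows downward; lengths in m; the calibration is good to about 2 mm. A picture is of the moment at which its call begins: read the wrist's pose just before it. There is no depth.
- env.finish_job(): hands the job in; it is judged then, once.
Trained networks look in the newest picture that a camera, given by its name, has taken for a name from the list of things; names that differ only in an ending like _2 or _b are one class to them, and where a whole thing is asked for, a point or a joint stands for the part that bears it (a point fixed in the world has none). Each returns a list of dicts, best first, with "p" (0 to 1); they miss things now and then, are a little off and sometimes report something else, mostly with a low value. They report only what shows in the picture. A call takes as long as a camera call. They do not tell look-alikes from the thing itself.
- viewer.spot_in(camera, name): "centre" ([x, y, z] in m, in world coordinates, good to about 4 mm: the middle of the surface that is visible of it).
- viewer.trace(camera, name): "mask" (480x640 bool, what is visible of it).
- viewer.mark_of(camera, name): "centre" ([x, y, z] in m, in world coordinates, good to about 4 mm: a listed point, or the origin of a listed thing).
The state is a dict: "time_s": time; "q": joint angles; "dq": joint speeds; "joint_torque": joint torques, N m; "tcp_pos": TCP position; "ee_rot": TCP orientation; "ft_force": force on the tool from outside, world axes, zero at the start; "moment": the same for the moment, N m; "width": opening from 0.0 (shut) to 1.0 (fully open); "grip_force": force on a finger pad.
Only numpy, scipy, OpenCV 4.12 (cv2) and the standard library are available. Lean on these libraries where they do the work, as an engineer would, in place of code of your own. Each camera call takes 0.05 s, during which the arm holds its last target. There are 200 camera calls.

## Working session

There is one attempt and no reset: what is moved stays moved. The work goes in short steps, Python scripts to look and compute and a tool call to move; the robot and the scene stay as the last step left them, time stands still between calls to the robot, and variables do not carry over. Pictures are saved under pics/ and viewed, at most 10 in all, crops included, and the job is handed in when it is done.

Besides the shell and the picture viewer there is one more tool, called after "Request:" as name(argument=value, ...) on one line, values as JSON. servo_tool: Moves the arm, as the interface text tells. Its arguments: {"type":"object","properties":{"commands":{"type":"string"},"gripper":{"type":"number"}},"required":["commands"]}

```bash
mkdir -p pics; cat > h.py <<'E'
import numpy as np, cv2
from workcell import status, viewer, env
from scipy.spatial.transform import Rotation as R
def cam(n):
    s=status.observe(); c=viewer.camera(n)
    if 'hand_eye' in c:
        T=np.eye(4);T[:3,:3]=R.from_quat(s['ee_rot']).as_matrix();T[:3,3]=s['tcp_pos']
        c['C2W']=T@np.array(c['hand_eye'])
    else:
        Rm=cv2.Rodrigues(np.array(c['rvec'],float))[0];T=np.eye(4);T[:3,:3]=Rm.T;T[:3,3]=-Rm.T@np.array(c['tvec']).ravel();c['C2W']=T
    return c
def topix(c,P):
    W=np.linalg.inv(c['C2W']);P=np.atleast_2d(P);q=P@W[:3,:3].T+W[:3,3]
    return cv2.projectPoints(q,np.zeros(3),np.zeros(3),np.array(c['K'],float),np.array([c['k1'],0,0,0.]))[0].reshape(-1,2)
def toplane(c,uv,z):
    uv=np.array(uv,float).reshape(-1,1,2)
    n=cv2.undistortPointsIter(uv,np.array(c['K'],float),np.array([c['k1'],0,0,0.]),None,None,(3,50,1e-9)).reshape(-1,2)
    d=np.c_[n,np.ones(len(n))]@c['C2W'][:3,:3].T;o=c['C2W'][:3,3]
    return o+d*((z-o[2])/d[:,2])[:,None]
E
python3 - <<'E'
from h import *
np.set_printoptions(precision=3,suppress=True)
s=status.observe();print(s['time_s'],s['ee_rot'],s['width'])
for n in ['top','side']:
    c=cam(n);cv2.imwrite(f'pics/{n}0.png',c['pixels']);print(n,c['C2W'][:3,3])
    for t in ['shim_center','chute_mouth','keeper_knob','keeper_hinge','tray','stored_a_center','guard_top','pin_center','collar_mid','probe_center']:
        print(t,[(np.round(d['centre'],3).tolist(),round(d['p'],2),topix(c,d['centre'])[0].round().tolist()) for d in viewer.mark_of(n,t)])
E
```

```text
0.0 [ 0.991 -0.135 -0.     0.001] 0.9986106276076382
top [0.342 0.127 1.141]
shim_center [([0.439, -0.002, 0.008], 0.89, [366.0, 281.0]), ([0.564, 0.015, 0.006], 0.86, [357.0, 231.0]), ([0.611, 0.105, 0.006], 0.79, [320.0, 213.0])]
chute_mouth [([0.58, -0.32, 0.108], 0.7, [505.0, 213.0])]
keeper_knob [([0.516, 0.434, 0.054], 0.95, [184.0, 250.0]), ([0.739, 0.221, 0.054], 0.74, [272.0, 159.0]), ([0.428, 0.176, 0.054], 0.63, [292.0, 285.0])]
keeper_hinge [([0.532, 0.316, 0.034], 0.96, [234.0, 244.0]), ([0.697, 0.4, 0.034], 0.7, [202.0, 180.0]), ([0.538, 0.612, 0.032], 0.68, [115.0, 244.0])]
tray [([0.53, 0.232, -0.001], 0.66, [270.0, 247.0]), ([0.717, 0.315, -0.001], 0.65, [238.0, 175.0]), ([0.531, 0.53, -0.001], 0.64, [152.0, 248.0])]
stored_a_center [([0.537, 0.261, 0.011], 0.79, [258.0, 243.0])]
guard_top []
pin_center [([0.377, -0.173, 0.021], 0.44, [438.0, 305.0]), ([0.518, -0.122, 0.092], 0.21, [420.0, 243.0])]
collar_mid [([0.53, 0.205, 0.007], 0.57, [281.0, 246.0]), ([0.704, -0.052, 0.012], 0.46, [381.0, 176.0])]
probe_center [([0.707, 0.049, 0.009], 0.84, [342.0, 176.0])]
side
[... 343 characters left out ...]
]), ([0.516, 0.43, 0.051], 0.64, [252.0, 202.0])]
keeper_hinge [([0.696, 0.395, 0.027], 0.87, [327.0, 202.0]), ([0.537, 0.613, 0.032], 0.77, [235.0, 179.0]), ([0.532, 0.317, 0.034], 0.73, [278.0, 228.0])]
tray [([0.527, 0.529, -0.0], 0.79, [243.0, 204.0]), ([0.719, 0.319, -0.002], 0.65, [350.0, 224.0]), ([0.532, 0.232, -0.002], 0.59, [293.0, 260.0])]
stored_a_center [([0.534, 0.262, 0.008], 0.52, [289.0, 249.0])]
guard_top [([0.516, -0.117, 0.091], 0.96, [373.0, 318.0])]
pin_center [([0.562, 0.017, 0.006], 0.66, [355.0, 307.0]), ([0.374, -0.169, 0.022], 0.55, [308.0, 398.0])]
collar_mid [([0.71, -0.05, 0.008], 0.82, [440.0, 305.0])]
probe_center [([0.708, 0.05, 0.014], 0.97, [409.0, 277.0])]
```

View pics/top0.png

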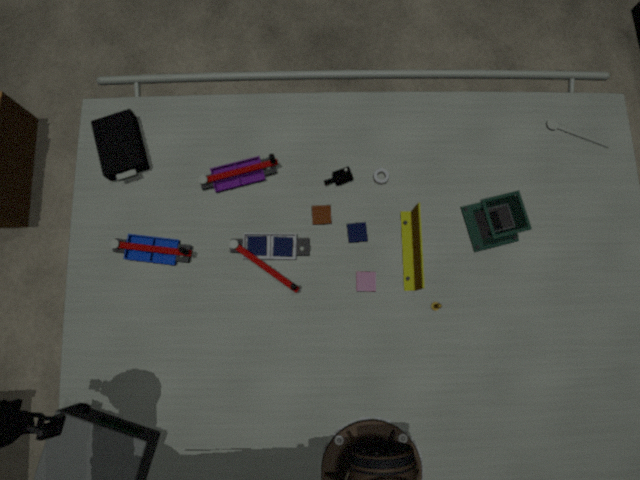

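View pics/side0.png

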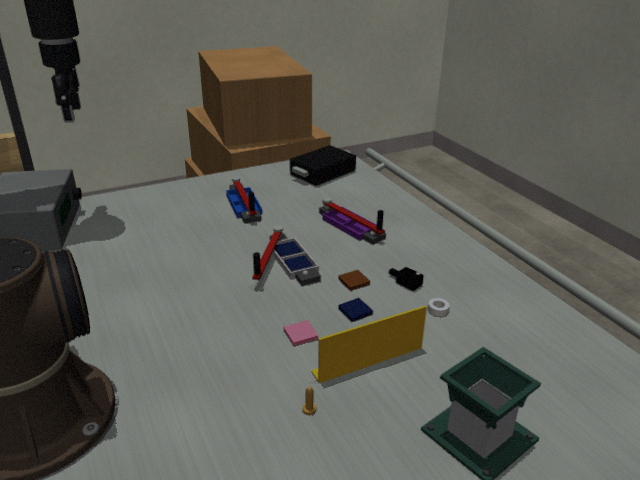

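Candidates in the top view are as follows.
- **Shims:** dark blue (357,231), brown (320,213) and pink (366,281). I choose the dark blue one.
- **Trays:** aluminium, open (270,247), blue (152,248) and purple (238,175). I choose the aluminium one, with its knob at (292,285).
- **Others:** the chute is at (500,215) and the guard at (412,248).

Next is one close crop to check the choice, and the yaws.

```bash
cat > m.py <<'E'
from h import *
np.set_printoptions(precision=3,suppress=True)
c=cam('top');im=c['pixels']
for n,z in [('shim_center',.01),('stored_a_center',.012),('tray',.016),('guard_top',.05),('chute_mouth',.11),('keeper',.03)]:
    try: L=viewer.trace('top',n)
    except Exception as e: print(n,e);continue
    for d in L:
        m=d['mask'].astype(np.uint8);cs=max(cv2.findContours(m,0,2)[0],key=cv2.contourArea)
        P=toplane(c,cs.reshape(-1,2),z)[:,:2]
        r=cv2.minAreaRect((P*1000).astype(np.float32));print(n,round(d['p'],2),np.round(r[0],1),np.round(r[1],1),round(r[2],1))
a=cv2.resize(im[215:310,225:325],None,fx=4,fy=4,interpolation=2);b=cv2.resize(im[180:275,335:435],None,fx=4,fy=4,interpolation=2)
cv2.imwrite('pics/c1.png',np.hstack([a,cv2.resize(im[180:260,450:540],(400,380),interpolation=2)]));
E
python3 m.py
```

```text
shim_center 0.94 [608.7 103.9] [45.1 46.2] 89.0
shim_center 0.86 [561.3  17.8] [48.7 46.3] 4.8
shim_center 0.62 [439.2  -0.7] [46.5 48.5] 87.6
stored_a_center 0.86 [532.9 265.9] [45.8 44.6] 0.0
tray 0.93 [717.4 310. ] [ 72.3 205.9] 15.6
tray 0.73 [524.  222.5] [206.1 127.3] 57.9
tray 0.6 [527.8 528.4] [208.8  68.4] 82.7
tray 0.52 [703.9  59.9] [38.2 76.7] 18.2
guard_top 0.7 [ 517.4 -109.3] [ 52.1 210.5] 89.6
guard_top 0.7 [476.7 244.7] [198.5  19. ] 53.1
chute_mouth 0.56 [ 564.4 -299.5] [116.3 154.6] 13.5
keeper 0.82 [720.5 310.8] [ 32.8 200.1] 18.2
keeper 0.67 [480.8 246.6] [204.7  23.8] 53.6
keeper 0.62 [528.4 523.5] [206.3  20.8] 82.4
```

View pics/c1.png

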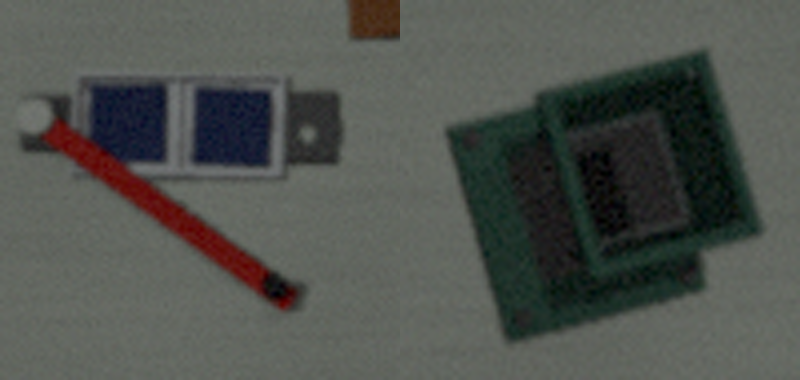

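The crop shows the aluminium tray with hinge near crop (35,117) and knob near (280,288). It also shows the tilted chute rim with corners at (540,95), (705,50), (762,232) and (603,275). I start moving towards the knob.

Request:
servo_tool(commands="0.04 0.04 0.01 0 0 0.09;0.08 0.08 0.02 0 0 0.18;0.11 0.12 0.03 0 0 0.27;0.14 0.15 0.04 0 0 0.36;0.17 0.18 0.05 0 0 0.45", gripper=0.5)

```text
time_s: 1.95
tcp_pos: [0.2954, 0.4322, 0.182]
ee_rot: [0.882, -0.472, -0.0, -0.0]
ft_force: [1.6, 0.5, 0.6]
width: 0.501
grip_force: 0.0
```

```bash
cat > p.py <<'E'
from h import *
import sys
def plan(x,y,z,yaw):  # yaw: tool x angle deg
    s=status.observe();Rm=R.from_quat(s['ee_rot']);t=np.array(s['tcp_pos'])
    Rt=R.from_euler('z',yaw,degrees=True)*R.from_euler('x',180,degrees=True)
    d=Rm.inv().apply(np.array([x,y,z])-t);r=(Rm.inv()*Rt).as_rotvec()/(np.pi/2)
    mx=Rm.as_matrix();print('t',round(s['time_s'],2),'tcp',np.round(t,4),'yaw',round(np.degrees(np.arctan2(mx[1,0],mx[0,0])),1),'tilt',np.round(mx[:2,2],3),'w',round(s['width'],3),'F',np.round(s['ft_force'],1),'q',np.round(s['q'],2))
    print('delta',np.round(d,4),np.round(r,4))
if __name__=='__main__': plan(*map(float,sys.argv[1:5]))
E
python3 p.py .4265 .174 .17 -100
python3 - <<'E'
from h import *
c=cam('top')
p=np.array([(540,95),(705,50),(762,232),(603,275)],float);uv=np.c_[450+(p[:,0]-400)/4.444,180+p[:,1]/4.75]
P=toplane(c,uv,.11);print(P.round(3),P.mean(0));
for i in range(4): e=P[(i+1)%4]-P[i];print(np.hypot(*e[:2]),np.degrees(np.arctan2(e[1],e[0])))
E
```

```text
t 1.95 tcp [0.2954 0.4322 0.182 ] yaw -56.3 tilt [0.    0.001] w 0.501 F [1.6 0.5 0.6] q [ 1.35  0.15 -0.39  0.   -1.03 -0.76]
delta [0.2876 0.0341 0.0118] [-3.000e-04  6.000e-04  4.854e-01]
[[ 0.612 -0.267  0.11 ]
 [ 0.634 -0.358  0.11 ]
 [ 0.542 -0.379  0.11 ]
 [ 0.522 -0.292  0.11 ]] [ 0.57740489 -0.32374717  0.11      ]
0.0936904221252605 -76.61776417101794
0.09420024778298886 -167.16995511539795
0.08901381869411347 102.69583337373344
0.09320599873515213 15.70353582616735
```

Request:
servo_tool(commands="0.048 0.005 0 0 0 0.09;0.096 0.01 0 0 0 0.18;0.144 0.015 0.004 0 0 0.27;0.192 0.02 0.008 0 0 0.36;0.24 0.028 0.01 0 0 0.45")

```text
time_s: 2.5
tcp_pos: [0.4064, 0.2177, 0.1721]
ee_rot: [-0.664, 0.748, 0.0, 0.0]
ft_force: [1.6, 0.3, -0.1]
width: 0.499
grip_force: 0.0
```

```bash
python3 p.py .4265 .174 .13 -100
python3 - <<'E'
from h import *
np.set_printoptions(precision=4,suppress=True)
for n in ['wrist','top','side']:
    c=cam(n);cv2.imwrite(f'pics/{n}1.png',c['pixels'])
    for t in ['keeper_knob','keeper_hinge','shim_center','tray']:
        print(n,t,[(np.round(d['centre'],4).tolist(),round(d['p'],2)) for d in viewer.mark_of(n,t)])
E
```

```text
t 2.5 tcp [0.4064 0.2177 0.1721] yaw -96.8 tilt [0.001 0.001] w 0.499 F [ 1.6  0.3 -0.1] q [ 0.92  0.05 -0.53  0.   -0.99 -1.04]
delta [ 0.0411 -0.0251  0.0421] [-0.0003  0.0004  0.0355]
wrist keeper_knob [([0.4268, 0.1761, 0.0516], 0.84)]
wrist keeper_hinge [([0.5372, 0.3197, 0.0307], 0.79)]
wrist shim_center [([0.6085, 0.107, 0.0064], 0.89)]
wrist tray [([0.7173, 0.3142, 0.0011], 0.71), ([0.5306, 0.233, 0.0056], 0.65)]
top keeper_knob [([0.7372, 0.2217, 0.0528], 0.6), ([0.5162, 0.4322, 0.0515], 0.58)]
top keeper_hinge [([0.6994, 0.4028, 0.0325], 0.71), ([0.5397, 0.6114, 0.0345], 0.57)]
top shim_center [([0.562, 0.0123, 0.0086], 0.93), ([0.6132, 0.1073, 0.0067], 0.82), ([0.443, -0.0003, 0.0102], 0.75), ([0.5799, -0.3205, 0.1085], 0.33)]
top tray [([0.5298, 0.5297, 0.0007], 0.76), ([0.716, 0.3116, -0.0001], 0.65), ([0.5331, 0.2336, -0.0019], 0.63), ([0.4288, 0.1755, 0.0554], 0.38)]
side keeper_knob [([0.428, 0.1772, 0.0548], 0.9), ([0.7395, 0.2231, 0.0544], 0.87), ([0.5613, 0.0143, 0.0041], 0.71), ([0.5165, 0.4314, 0.0524], 0.49)]
side keeper_hinge [([0.5334, 0.3175, 0.0307], 0.83), ([0.697, 0.3946, 0.0277], 0.8), ([0.3763, -0.1671, 0.0233], 0.6), ([0.5381, 0.6122, 0.0306], 0.55)]
side shim_center [([0.6118, 0.104, 0.0081], 0.94), ([0.4416, 0.0009, 0.0026], 0.93), ([0.5607, 0.018, 0.0044], 0.86), ([0.3753, -0.1702, 0.0245], 0.35)]
side tray [([0.5244, 0.5273, -0.0017], 0.9), ([0.5382, 0.2325, 0.0004], 0.89), ([0.7205, 0.317, -0.0017], 0.75)]
```

View pics/wrist1.png

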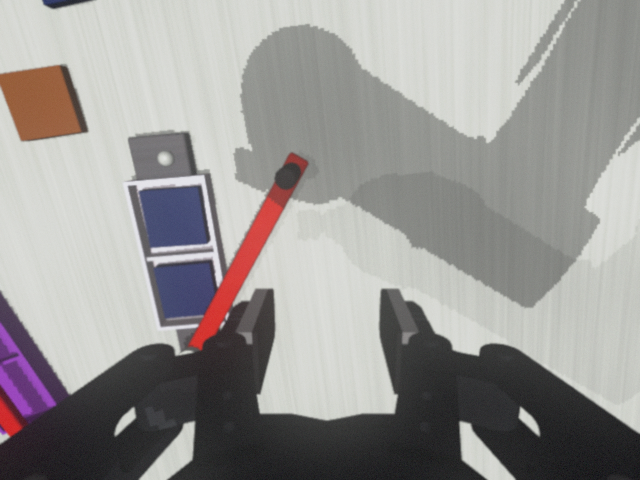

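The wrist view shows the knob at (288,175), the bar and the aluminium tray, agreeing with (0.427, 0.175). I straddle the knob.

Request:
servo_tool(commands="0.04 -0.024 0.03 0 0 0.035;0.042 -0.025 0.06 0 0 0.035;0.042 -0.025 0.1 0 0 0.035;0.042 -0.025 0.124 0 0 0.035;0.042 -0.025 0.124 0 0 0.035")

```text
time_s: 3.75
tcp_pos: [0.4241, 0.1729, 0.0452]
ee_rot: [-0.645, 0.764, -0.0, -0.003]
ft_force: [-0.4, -1.1, 0.6]
width: 0.497
grip_force: 0.0
```

```bash
python3 p.py .541 .138 .048 -95
```

```text
t 3.75 tcp [0.4241 0.1729 0.0452] yaw -99.7 tilt [-0.005 -0.004] w 0.497 F [-0.4 -1.1  0.6] q [ 0.82  0.23 -0.69 -0.   -0.67 -0.99]
delta [ 0.0148 -0.1211 -0.0032] [ 0.0025 -0.0031 -0.0522]
```

Request:
servo_tool(commands="0.003 -0.016 -0.002 0 0 0;0.007 -0.034 -0.002 0 0 0;0.011 -0.052 -0.002 0 0 0;0.015 -0.068 -0.002 0 0 0;0.017 -0.084 -0.002 0 0 0")

```text
time_s: 4.25
tcp_pos: [0.5071, 0.144, 0.0515]
ee_rot: [-0.645, 0.764, -0.0, 0.001]
ft_force: [-0.6, -0.4, 0.5]
width: 0.502
grip_force: 0.2
```

Request:
servo_tool(commands="0.001 -0.008 0 0 0 0;0.001 -0.016 0 0 0 0;0.001 -0.022 0 0 0 0;0.001 -0.026 0 0 0 0;0.001 -0.026 0 0 0 0")

```text
time_s: 4.75
tcp_pos: [0.5314, 0.1386, 0.0499]
ee_rot: [-0.645, 0.764, 0.0, -0.0]
ft_force: [-0.1, 1.0, 0.0]
width: 0.501
grip_force: 0.0
```

```bash
python3 p.py .541 .138 .048 -99
python3 - <<'E'
from h import *
for n in ['side','top','wrist']:
    c=cam(n)
    if n=='wrist':cv2.imwrite(f'pics/{n}2.png',c['pixels'])
    for t in ['keeper_knob','keeper_hinge']:
        print(n,t,[(np.round(d['centre'],4).tolist(),round(d['p'],2)) for d in viewer.mark_of(n,t)])
E
```

```text
t 4.75 tcp [0.5314 0.1386 0.0499] yaw -99.7 tilt [-0. -0.] w 0.501 F [-0.1  1.   0. ] q [ 0.61  0.34 -0.49 -0.   -0.74 -0.78]
delta [-0.001  -0.0096  0.0019] [ 0.0001 -0.0001 -0.0074]
side keeper_knob [([0.5151, 0.1398, 0.0541], 0.93), ([0.7413, 0.2236, 0.0553], 0.76), ([0.5285, 0.2003, 0.0049], 0.65), ([0.5172, 0.4323, 0.0527], 0.56)]
side keeper_hinge [([0.5373, 0.6138, 0.03], 0.74), ([0.699, 0.393, 0.0262], 0.69), ([0.5343, 0.3165, 0.0291], 0.68)]
top keeper_knob [([0.7396, 0.2204, 0.0538], 0.88), ([0.5162, 0.1412, 0.0562], 0.45)]
top keeper_hinge [([0.6999, 0.399, 0.036], 0.89), ([0.5376, 0.6119, 0.0324], 0.62)]
wrist keeper_knob [([0.5166, 0.1425, 0.0531], 0.93)]
wrist keeper_hinge []
```

Request:
servo_tool(commands="0 -0.003 0 0 0 0;0 -0.006 0 0 0 0;0 -0.009 0 0 0 0;0 -0.012 0 0 0 0;0 -0.012 0 0 0 0")

```text
time_s: 5.7
tcp_pos: [0.5431, 0.1366, 0.0498]
ee_rot: [-0.645, 0.764, 0.0, -0.0]
ft_force: [-2.6, 1.8, 1.2]
width: 0.498
grip_force: 1.2
```

Request:
servo_tool(commands="0 -0.0015 0 0 0 0;0 -0.003 0 0 0 0;0 -0.003 0 0 0 0")

```text
time_s: 6.0
tcp_pos: [0.5435, 0.1363, 0.0495]
ee_rot: [-0.645, 0.765, 0.001, -0.002]
ft_force: [-14.1, 9.7, 8.0]
width: 0.498
grip_force: 7.6
```

The knob is on its stop: the force rose to 14 N with no further movement. I back off to centre, then rise.

Request:
servo_tool(commands="0 0.006 0 0 0 0;0 0.014 0 0 0 0;0 0.014 0 0 0 0;0 0.014 0 0 0 0;0 0.014 -0.02 0 0 0")

```text
time_s: 6.5
tcp_pos: [0.531, 0.1374, 0.0681]
ee_rot: [-0.645, 0.764, 0.0, -0.002]
ft_force: [0.9, 0.1, -0.0]
width: 0.499
grip_force: 0.0
```

Request:
servo_tool(commands="0 0 -0.04 0 0 0;0 0 -0.08 0 0 0;0 0 -0.1 0 0 0;0.02 0 -0.1 0 0 0;0.04 0 -0.1 0 0 0", gripper=1)

```text
time_s: 7.0
tcp_pos: [0.5254, 0.0981, 0.17]
ee_rot: [-0.645, 0.764, 0.0, 0.0]
ft_force: [-0.6, 0.3, 0.5]
width: 0.999
grip_force: 0.0
```

```bash
python3 p.py .5615 .015 .15 -95
python3 - <<'E'
from h import *
for n in ['side','top','wrist']:
    c=cam(n);cv2.imwrite(f'pics/{n}3.png',c['pixels'])
    for t in ['keeper_knob','shim_center']:
        print(n,t,[(np.round(d['centre'],4).tolist(),round(d['p'],2)) for d in viewer.mark_of(n,t)])
E
```

```text
t 7.0 tcp [0.5254 0.0981 0.17  ] yaw -99.6 tilt [0.001 0.001] w 0.999 F [-0.6  0.3  0.5] q [ 0.55  0.18 -0.38 -0.   -1.01 -0.72]
delta [ 0.0759 -0.0495  0.02  ] [-0.0003  0.0004 -0.0514]
side keeper_knob [([0.7401, 0.2241, 0.0576], 0.7), ([0.5181, 0.4289, 0.0532], 0.65), ([0.5262, 0.1398, 0.053], 0.59), ([0.7078, 0.0491, 0.0113], 0.58)]
side shim_center [([0.6136, 0.1038, 0.0107], 0.92), ([0.5631, 0.0165, 0.0039], 0.7), ([0.4394, -0.0008, 0.0028], 0.58)]
top keeper_knob [([0.739, 0.2204, 0.054], 0.61), ([0.5303, 0.138, 0.0539], 0.56)]
top shim_center [([0.4398, 0.001, 0.0092], 0.85), ([0.5658, 0.0141, 0.0074], 0.56)]
wrist keeper_knob [([0.5282, 0.1441, 0.0488], 0.65)]
wrist shim_center [([0.4413, 0.0019, 0.0071], 0.84), ([0.5631, 0.0128, 0.005], 0.59), ([0.6108, 0.108, 0.0051], 0.56)]
```

View pics/wrist3.png

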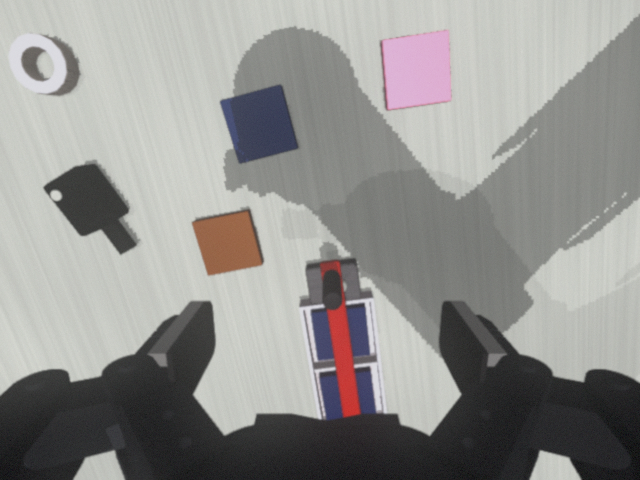

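The bar lies shut over the tray. The loose dark blue shim is at (260,123), with the pink one at (417,70) and the brown one at (228,242). Next I measure the shim's yaw.

```bash
cat > y.py <<'E'
from h import *
c=cam('wrist');im=c['pixels'];cv2.imwrite('pics/y.png',im)
for d in viewer.trace('wrist','shim_center'):
    m=d['mask'].astype(np.uint8);cs=max(cv2.findContours(m,0,2)[0],key=cv2.contourArea)
    print(round(d['p'],2),im[d['mask']].mean(0).round())
    for z in (.01,):
        r=cv2.minAreaRect((toplane(c,cs.reshape(-1,2),z)[:,:2]*1000).astype(np.float32));print(z,np.round(r[0],1),np.round(r[1],1),round(r[2],1))
E
python3 y.py
```

```text
0.79 [91. 69. 64.]
0.01 [562.4  16.6] [48.7 47.9] 4.9
0.62 [206. 173. 218.]
0.01 [441.8  -0.7] [48.6 49.3] 87.8
0.59 [ 75. 102. 149.]
0.01 [608.  102.9] [49.8 49.3] 2.1
```

Request:
servo_tool(commands="0.03 -0.02 0 0 0 0;0.06 -0.037 0.01 0 0 0;0.06 -0.037 0.02 0 0 0", gripper=0.8)

```text
time_s: 7.85
tcp_pos: [0.5529, 0.0314, 0.1496]
ee_rot: [-0.644, 0.765, -0.0, 0.0]
ft_force: [-0.5, 0.1, 0.1]
width: 0.795
grip_force: 0.0
```

```bash
python3 y.py; python3 p.py .5625 .015 .08 -95
```

```text
0.95 [207. 173. 225.]
0.01 [442.6  -1.4] [47.7 49.1] 87.6
0.8 [ 74. 102. 151.]
0.01 [608.7 101.7] [49.2 51.3] 2.6
0.59 [91. 69. 65.]
0.01 [563.   15.2] [48.2 49.3] 4.6
t 7.95 tcp [0.5511 0.0328 0.1484] yaw -99.8 tilt [-0.003 -0.001] w 0.799 F [0.5 0.6 0.5] q [ 0.41  0.23 -0.37 -0.   -0.97 -0.58]
delta [ 0.0155 -0.0144  0.0683] [ 0.0017 -0.0007 -0.0529]
```

Request:
servo_tool(commands="0.008 -0.007 0.02 0 0 -0.08;0.015 -0.014 0.04 0 0 -0.161;0.015 -0.014 0.08 0 0 -0.161;0.015 -0.014 0.11 0 0 -0.161;0.015 -0.014 0.11 0 0 -0.161")

```text
time_s: 8.45
tcp_pos: [0.5605, 0.0164, 0.0366]
ee_rot: [0.736, -0.677, -0.002, 0.003]
ft_force: [-0.5, 0.6, 0.2]
width: 0.8
grip_force: 0.0
```

```bash
python3 p.py .5628 .0155 -.002 -85.3;python3 p.py .5628 .0155 -.002 -85.3
```

```text
t 8.45 tcp [0.5605 0.0164 0.0366] yaw -85.2 tilt [-0.007 -0.002] w 0.8 F [-0.5  0.6  0.2] q [ 0.38  0.38 -0.47 -0.   -0.73 -0.29]
delta [ 0.001  -0.0025  0.0386] [ 0.0044 -0.0009  0.0015]
t 8.45 tcp [0.5605 0.0164 0.0366] yaw -85.2 tilt [-0.007 -0.002] w 0.8 F [-0.5  0.6  0.2] q [ 0.38  0.38 -0.47 -0.   -0.73 -0.29]
delta [ 0.001  -0.0025  0.0386] [ 0.0044 -0.0009  0.0015]
```

Request:
servo_tool(commands="0.001 -0.001 0.02 0 0 0;0.001 -0.001 0.032 0 0 0;0.001 -0.001 0.038 0 0 0;0.001 -0.001 0.038 0 0 0")

```text
time_s: 8.85
tcp_pos: [0.5642, 0.0157, 0.0021]
ee_rot: [0.736, -0.677, -0.0, 0.0]
ft_force: [0.9, -0.0, 0.2]
width: 0.799
grip_force: 0.0
```

Request:
servo_tool(commands="0 0 0 0 0 0;0 0 0 0 0 0;0 0 0 0 0 0;0 0 0 0 0 0;0 0 0 0 0 0", gripper=0)

```text
time_s: 9.35
tcp_pos: [0.5649, 0.0157, 0.0034]
ee_rot: [0.736, -0.677, 0.0, -0.001]
ft_force: [-2.4, 0.7, 6.1]
width: 0.534
grip_force: 60.4
```

Gripped at 60 N; I lift.

Request:
servo_tool(commands="0 0 -0.02 0 0 0;0 0 -0.05 0 0 0;0 0 -0.1 0 0 0;0 0 -0.15 0 0 0;0 0 -0.18 0 0 0")

```text
time_s: 9.85
tcp_pos: [0.5655, 0.0156, 0.1869]
ee_rot: [0.736, -0.677, 0.002, -0.002]
ft_force: [0.7, 1.2, -1.3]
width: 0.537
grip_force: 62.2
```

```bash
python3 p.py .579 -.322 .2 -76.5
python3 - <<'E'
from h import *
c=cam('side')
print([(np.round(d['centre'],4).tolist(),round(d['p'],2)) for d in viewer.mark_of('side','shim_center')])
c=cam('wrist');cv2.imwrite('pics/w4.png',c['pixels'])
print([(np.round(d['centre'],4).tolist(),round(d['p'],2)) for d in viewer.mark_of('wrist','chute_mouth')])
E
```

```text
t 9.85 tcp [0.5655 0.0156 0.1869] yaw -85.2 tilt [0.005 0.001] w 0.537 F [ 0.7  1.2 -1.3] q [ 0.37  0.21 -0.3   0.   -1.05 -0.29]
delta [ 0.3375  0.015  -0.0134] [-0.0034  0.0002 -0.0962]
[([0.6111, 0.1023, 0.0088], 0.96), ([0.5616, 0.0137, 0.1887], 0.94), ([0.4414, 0.0011, 0.0046], 0.85), ([0.5253, 0.2012, 0.0007], 0.51)]
[]
```

View pics/w4.png

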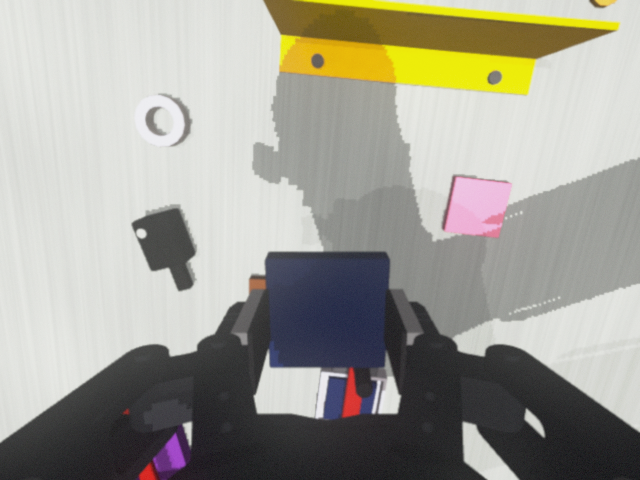

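The shim (327,310) is held square between the pads. The guard (440,40) is ahead, so I carry at about 0.2 m height and look at the chute on the way.

Request:
servo_tool(commands="0.03 0 -0.015 0 0 -0.02;0.07 0.003 -0.015 0 0 -0.04;0.11 0.005 -0.015 0 0 -0.06;0.14 0.007 -0.015 0 0 -0.09;0.15 0.007 -0.015 0 0 -0.096")

```text
time_s: 10.55
tcp_pos: [0.5685, -0.137, 0.195]
ee_rot: [0.785, -0.62, -0.001, 0.001]
ft_force: [0.5, -0.0, -2.0]
width: 0.536
grip_force: 62.2
```

Request:
servo_tool(commands="0 0 0 0 0 0;0 0 0 0 0 0")

```text
time_s: 10.75
tcp_pos: [0.5694, -0.1343, 0.1958]
ee_rot: [0.785, -0.62, -0.001, 0.001]
ft_force: [-0.6, 0.3, -2.0]
width: 0.534
grip_force: 62.2
```

```bash
python3 p.py .579 -.322 .2 -76.5
python3 - <<'E'
from h import *
for n in ['wrist','top','side']*2:
  c=cam(n);cv2.imwrite(f'pics/{n}5.png',c['pixels'])
  for t in ['shim_center','chute_mouth']:
    print(n,t,[(np.round(d['centre'],4).tolist(),round(d['p'],2)) for d in viewer.mark_of(n,t)])
E
```

```text
t 10.75 tcp [ 0.5694 -0.1343  0.1958] yaw -76.6 tilt [-0.002  0.   ] w 0.534 F [-0.6  0.3 -2. ] q [ 0.1   0.24 -0.24 -0.   -1.09  0.13]
delta [ 0.1848  0.0342 -0.0042] [ 0.0012  0.0004 -0.0012]
wrist shim_center [([0.5689, -0.1299, 0.1972], 0.64)]
wrist chute_mouth []
top shim_center [([0.6143, 0.1042, 0.0064], 0.88), ([0.5694, -0.1322, 0.1974], 0.62)]
top chute_mouth [([0.5817, -0.3195, 0.1072], 0.74)]
side shim_center [([0.6127, 0.1015, 0.0056], 0.8), ([0.4406, 0.0005, 0.0027], 0.63), ([0.5671, -0.1331, 0.1986], 0.6)]
side chute_mouth [([0.5824, -0.3222, 0.1066], 0.94), ([0.5274, 0.135, 0.0571], 0.23)]
wrist shim_center [([0.5699, -0.1379, 0.1977], 0.94)]
wrist chute_mouth []
top shim_center [([0.611, 0.1038, 0.0061], 0.93), ([0.5693, -0.1347, 0.2004], 0.61)]
top chute_mouth [([0.5794, -0.3209, 0.1069], 0.56)]
side shim_center [([0.5652, -0.1372, 0.1971], 0.96), ([0.4412, 0.0003, 0.0025], 0.89), ([0.6119, 0.1017, 0.0099], 0.73), ([0.5262, 0.1427, 0.0552], 0.69), ([0.3742, -0.1672, 0.0223], 0.49)]
side chute_mouth [([0.5846, -0.3207, 0.1067], 0.8)]
```

View pics/wrist5.png

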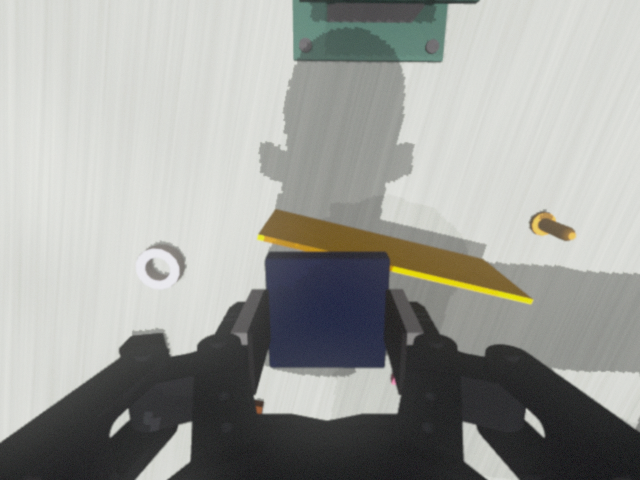

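The foot's front edge (293,62)-(442,62) looks parallel to the tool. I move closer for a view of the mouth.

Request:
servo_tool(commands="0.03 0.008 0 0 0 0;0.06 0.016 0 0 0 0;0.085 0.02 0 0 0 0;0.095 0.02 0 0 0 0;0.095 0.02 0 0 0 0")

```text
time_s: 12.15
tcp_pos: [0.5726, -0.2328, 0.1966]
ee_rot: [0.785, -0.62, -0.0, 0.0]
ft_force: [-1.6, 1.0, -2.3]
width: 0.531
grip_force: 62.2
```

```bash
python3 p.py .581 -.321 .2 -76.5
python3 - <<'E'
from h import *
for n in ['wrist','top','side']:
  c=cam(n);cv2.imwrite(f'pics/{n}6.png',c['pixels'])
  for t in ['shim_center','chute_mouth']:
    print(n,t,[(np.round(d['centre'],4).tolist(),round(d['p'],2)) for d in viewer.mark_of(n,t)])
E
```

```text
t 12.15 tcp [ 0.5726 -0.2328  0.1966] yaw -76.6 tilt [-0. -0.] w 0.531 F [-1.6  1.  -2.3] q [-0.07  0.29 -0.17  0.   -1.11  0.3 ]
delta [ 0.0877  0.0122 -0.0034] [ 0.0003  0.     -0.0016]
wrist shim_center [([0.574, -0.2344, 0.1971], 0.91)]
wrist chute_mouth [([0.5835, -0.3228, 0.117], 0.75)]
top shim_center [([0.6121, 0.1042, 0.0054], 0.82), ([0.439, 0.0003, 0.0068], 0.55)]
top chute_mouth [([0.7059, 0.0487, 0.0109], 0.59), ([0.5788, -0.3201, 0.1113], 0.54)]
side shim_center [([0.6109, 0.1047, 0.0104], 0.87), ([0.5695, -0.2314, 0.196], 0.8), ([0.4412, -0.0008, 0.0022], 0.63), ([0.5279, 0.2001, 0.0038], 0.22)]
side chute_mouth [([0.5834, -0.3225, 0.1076], 0.72), ([0.5283, 0.1402, 0.0561], 0.64)]
```

View pics/wrist6.png

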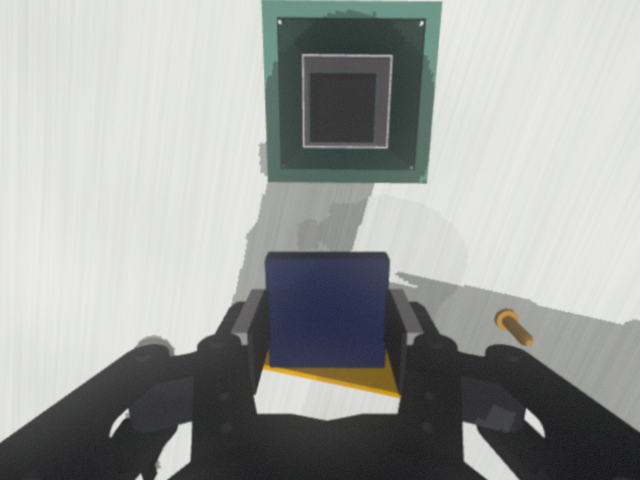

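The wrist view shows the rim's outer corners at (262,1), (441,1), (427,183) and (269,183), parallel to the shim. I compute its centre from these.

```bash
python3 - <<'E'
from h import *
np.set_printoptions(precision=4,suppress=True)
c=cam('wrist')
P=toplane(c,[(262,1),(441,1),(427,183),(269,183)],.11);print(P,P.mean(0))
for i in range(4): e=P[(i+1)%4]-P[i];print(np.hypot(*e[:2]),np.degrees(np.arctan2(e[1],e[0])))
S=toplane(c,[(266,257),(388,257),(384,367),(270,367)],.2025);print(S,S.mean(0))
for i in range(4): e=S[(i+1)%4]-S[i];print(np.hypot(*e[:2]),np.degrees(np.arctan2(e[1],e[0])))
E
python3 p.py .5815 -.3215 .145 -76.5
```

```text
[[ 0.637  -0.3546  0.11  ]
 [ 0.5452 -0.3764  0.11  ]
 [ 0.523  -0.2835  0.11  ]
 [ 0.6153 -0.2615  0.11  ]] [ 0.5801 -0.319   0.11  ]
0.09440661355933258 -166.62733315160912
0.09545460341967457 103.43048711693949
0.09489492571808766 13.437941160837656
0.09556346766720417 -76.86231364190832
[[ 0.6002 -0.2488  0.2025]
 [ 0.5553 -0.2595  0.2025]
 [ 0.5438 -0.2132  0.2025]
 [ 0.5895 -0.2023  0.2025]] [ 0.5722 -0.231   0.2025]
0.046115267379222585 -166.54089015110029
0.04768194299970243 103.95142349053567
0.046921442974916086 13.461991737209175
0.04768419116811907 -77.01728567812192
t 12.65 tcp [ 0.5727 -0.2312  0.1971] yaw -76.5 tilt [ 0. -0.] w 0.532 F [-0.  -0.2 -3. ] q [-0.07  0.29 -0.17 -0.   -1.11  0.3 ]
delta [0.0898 0.0125 0.0521] [-0.0002 -0.     -0.    ]
```

Request:
servo_tool(commands="0.03 0.004 0 0 0 0;0.06 0.009 0 0 0 0;0.088 0.0123 0 0 0 0;0.088 0.0123 0.01 0 0 0;0.088 0.0123 0.03 0 0 0")

```text
time_s: 13.15
tcp_pos: [0.582, -0.3211, 0.1678]
ee_rot: [0.785, -0.62, 0.001, -0.0]
ft_force: [0.4, -0.0, -1.6]
width: 0.533
grip_force: 62.2
```

```bash
python3 p.py .5805 -.3205 .1265 -76.5
python3 - <<'E'
from h import *
for n in ['wrist','top','side']*2:
  c=cam(n);cv2.imwrite(f'pics/{n}7.png',c['pixels'])
  for t in ['shim_center','chute_mouth']:
    print(n,t,[(np.round(d['centre'],4).tolist(),round(d['p'],2)) for d in viewer.mark_of(n,t) if d['centre'][1]<-.2])
E
```

```text
t 13.15 tcp [ 0.582  -0.3211  0.1678] yaw -76.6 tilt [ 0.003 -0.001] w 0.533 F [ 0.4 -0.  -1.6] q [-0.21  0.38 -0.1   0.   -1.08  0.44]
delta [-0.0009  0.0014  0.0413] [-0.0015 -0.001  -0.0012]
wrist shim_center [([0.5845, -0.3228, 0.1674], 0.74)]
wrist chute_mouth []
top shim_center []
top chute_mouth []
side shim_center [([0.5783, -0.3194, 0.1659], 0.94)]
side chute_mouth [([0.5834, -0.3215, 0.1064], 0.78)]
wrist shim_center [([0.582, -0.3215, 0.1686], 0.82)]
wrist chute_mouth [([0.5835, -0.3209, 0.1158], 0.6)]
top shim_center []
top chute_mouth []
side shim_center [([0.5812, -0.3192, 0.1681], 0.61)]
side chute_mouth []
```

Centred. I lower by 40 mm gently.

Request:
servo_tool(commands="0 0 0.015 0 0 0;0 0 0.028 0 0 0;0 0 0.036 0 0 0;0 0 0.04 0 0 0;0 0 0.04 0 0 0")

```text
time_s: 14.55
tcp_pos: [0.5809, -0.32, 0.1261]
ee_rot: [0.785, -0.619, -0.001, 0.0]
ft_force: [-0.4, -0.3, -2.9]
width: 0.534
grip_force: 62.2
```

Request:
servo_tool(commands="0 0 0 0 0 0;0 0 0 0 0 0;0 0 0 0 0 0;0 0 0 0 0 0;0 0 0 0 0 0")

```text
time_s: 15.05
tcp_pos: [0.5812, -0.3201, 0.1272]
ee_rot: [0.785, -0.619, 0.0, -0.0]
ft_force: [0.1, -0.2, -1.6]
width: 0.537
grip_force: 62.2
```

```bash
python3 p.py .5805 -.3205 .1265 -76.5
python3 - <<'E'
from h import *
for n in ['side','wrist']*2:
  c=cam(n)
  for t in ['shim_center','chute_mouth','keeper_knob']:
    print(n,t,[(np.round(d['centre'],4).tolist(),round(d['p'],2)) for d in viewer.mark_of(n,t) if d['centre'][1]<-.2 or (t=='keeper_knob' and abs(d['centre'][0]-.53)<.03)])
  if n=='side': cv2.imwrite('pics/s8.png',cv2.resize(c['pixels'][290:480,400:600],None,fx=3,fy=3,interpolation=2))
E
```

```text
t 15.05 tcp [ 0.5812 -0.3201  0.1272] yaw -76.5 tilt [ 0. -0.] w 0.537 F [ 0.1 -0.2 -1.6] q [-0.21  0.42 -0.15  0.   -1.01  0.45]
delta [0.0002 0.0008 0.0007] [-0.0002 -0.0001 -0.0004]
side shim_center [([0.5823, -0.3211, 0.1274], 0.91)]
side chute_mouth [([0.5804, -0.3201, 0.1094], 0.57)]
side keeper_knob [([0.5171, 0.4316, 0.0523], 0.81), ([0.5268, 0.1381, 0.0545], 0.8)]
wrist shim_center [([0.5816, -0.3234, 0.1266], 0.68)]
wrist chute_mouth []
wrist keeper_knob []
side shim_center [([0.5813, -0.3213, 0.1261], 0.96)]
side chute_mouth [([0.5833, -0.3202, 0.1075], 0.91)]
side keeper_knob [([0.5273, 0.1411, 0.0542], 0.95), ([0.5181, 0.4302, 0.0521], 0.57)]
wrist shim_center [([0.5847, -0.3238, 0.1275], 0.57)]
wrist chute_mouth []
wrist keeper_knob []
```

View pics/s8.png

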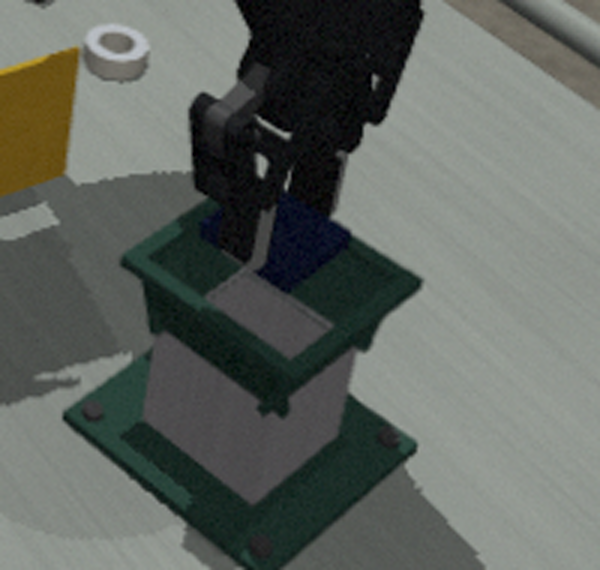

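The shim, near crop (275,240), is held over the mouth, parallel and clear of the rim. I hand the job in.

```bash
python3 -c "
from h import *
print(env.finish_job())"
```

```text
the job is handed in; nothing more can be done
None
```

I shut the keeper bar and let go of it, then left the shim held level over the centre of the funnel mouth with about 1 cm of air under it. The job is handed in after about 15 s of robot time; no verdict came back.

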